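Load an L-bracket into a drilling jig

TASK

Set the wooden L-bracket down flat on the bed of the drilling jig and slide its foot, bevelled nose first, in under the overhanging plate. Keep sliding until you just feel the spring buffer hidden at the back of the pocket give (it has little travel: do not drive it hard onto its end stop), and let go so that the bracket stays there pressing on the buffer. Leave the tape measure, sanding block and jar where they are.

Things in the scene. Friction and masses are not known exactly. Their poses are not given: they have to be found in the camera images.
- bracket: Loose L-shaped bracket of pale wood, about 0.25 kg, standing on its foot. Foot 132 mm long (x -60 to +72), 50 wide (y), 18 thick. Upright leg at the rear end, x -60 to -38 (22 mm thick), 50 wide, top 74 mm above the underside: grip it there. Origin: on the foot's underside, middle of its width, 60 mm from its rear end; +x along the foot to its front end, the nose; z up.
- foot_tip (a point): Front end of the bracket's foot (the nose), middle of its width, on the underside, 72 mm ahead of the bracket's origin; axes as the bracket's. Over the last 20 mm the foot's top is bevelled down from 18 to 13 mm thick.
- jig: Drilling jig, fixed to the bench. Plywood bed 262 x 96 mm (x -115 to +147), 12 mm thick. From x = 50 (the mouth) to 122 a covered pocket: two wooden cheeks with an aluminium plate over them, its underside 22 mm above the bed, its top 46 mm above the bench. Origin: at bench level, middle of the bed's width, 50 mm before the mouth; +x the way the bracket slides in, y across, z up.
- mouth (a point): Middle of the pocket's mouth, on the bed's top: jig x = 50 mm, 12 mm above the bench; axes as the jig's. The cheeks behind it are 56 mm apart (3 mm free each side of the bracket); flared lead-in strips on the bed before it, from jig x = 27, 22 mm tall, about 66 mm apart at their front ends.
- toe_tip (a point): Middle of the sprung steel toe, a rounded bar of 8 mm radius under the plate, 12 mm behind the mouth: this point is its lowest, 16.5 mm above the bed. It presses down on the foot with 3 to 5 N; getting the nose under it takes up to about 16 N of push, then 4 to 11 N of drag. Fixed in the jig but for its 5 mm of upward travel; its stem shows on top of the plate.
- end_block: Wooden block 25 x 96 x 34 mm closing the pocket's back; origin on the bed at its pocket-side face, 72 mm behind the mouth. It carries the buffer, an 11 mm steel pin, 7 mm above the bed. The pin's face lies 36 to 68 mm behind the mouth, set differently each time: it can only be felt. It gives from 1.5 N, then 2.5 N per mm, for 3 mm to its hard end stop (9 N).
- tape_measure: Yellow tape measure, 61 x 76 x 66 mm, loose; bystander. Origin at the underside's centre.
- sanding_block: Cork sanding block, 110 x 65 x 32 mm, loose; bystander. Origin at the underside's centre.
- jar_teal_lid: Clear jar with a teal lid, 60 mm diameter, 109 mm tall, loose; bystander. Origin at the underside's centre.
Not all that is in view belongs to the job. What is shaped like the bracket but orange or yellow is not meant.

How it is judged:
On the way, in this order (a step that is already met when the one before it is completed fails the run):
1. the bracket's foot lies under the overhanging plate, nose at least 5 mm past the mouth (x of foot_tip in the frame of mouth between 0.005 and 0.074 m and z of foot_tip in the frame of mouth below 0.006 m and horizontal distance between foot_tip and mouth below 0.075 m), for 0.05 s.
2. the bracket presses on the buffer (contact force between bracket and end_block above 1.5 N), for 0.2 s.
At the end, for the whole second after the job is handed in: The bracket lies flat on the jig's bed (within 3 mm and 0.06 rad) and in line with it (within 0.15 rad), its nose 34 to 74 mm past the mouth, at rest, let go and still pressing on the spring buffer with more than 1 N (contact force between bracket and end_block above 1 N and x of foot_tip in the frame of mouth between 0.034 and 0.074 m and z of foot_tip in the frame of mouth between -0.003 and 0.003 m and angle between the x axis of bracket and the x axis of jig, either way round below 0.15 rad and angle between bracket's own z axis and vertical below 0.06 rad and linear speed of bracket below 0.01 m/s); the robot touches nothing.
It fails at once if the bracket is driven onto the buffer with more than 14 N (hard onto its end stop) (contact force between bracket and end_block above 14 N).
It fails at once if the tape measure is moved by more than 30 mm (distance of tape_measure from where it was at the start of the episode above 0.03 m).
It fails at once if the sanding block is moved by more than 30 mm (distance of sanding_block from where it was at the start of the episode above 0.03 m).
It fails at once if the jar teal lid is moved by more than 30 mm (distance of jar_teal_lid from where it was at the start of the episode above 0.03 m).
It also fails if it takes over 67 s, if anything falls off the work surface, if the arm or the gripper's body presses on something with over 40 N, if the wrist force passes 120 N, or if a joint passes its speed limit or range.

ROBOT

A 6-joint arm with a two-finger parallel gripper is mounted at the origin on a cart in front of the work surface, level with it; the furniture and walls round the work are solid. World frame = base frame: x ahead of the robot, y to its left, z up, the work surface at z = 0. Lengths are in m, angles in rad, forces in N, time in s.
With the tool pointing down it reaches from about 0.425 to 0.95 m from the base axis. Payload 14.7 kg.
Tool frame: the origin (TCP) lies between the finger pads; the fingertips stand 25 mm ahead of it and the grasp point (between the pads) lies 6 mm ahead of it (tips_ahead is the distance from the TCP to the fingertips, in m); z points along the fingers, y is the direction in which the jaws open and shut (so a half turn about z gives the same grasp; the last joint's range is limited). The gripper opens to 85 mm and grips with 20 to 120 N. Pads are 22 mm wide; open, the fingers measure 114 mm over their backs; the gripper's body (76 mm by 85 mm) begins 54 mm behind the grasp point. The pads swing forward as they close: fully open they stand 13 mm farther back than shut.
Start: joints at [-1.35, 0.48, 1.596, -0, 1.065, -0.047], TCP at [0.172, -0.627, 0.23] pointing down, gripper open.
Joint ranges: [-2.75, 2.75], [-0.82, 2.05], [0.23, 2.67], [-1.56, 4.7], [0.09, 2.69], [-2.92, 2.92]. Speed limits (rad/s): [1.89, 1.89, 2.39, 3.01, 3.01, 3.01].

INTERFACE

Orientations are given as [roll, pitch, yaw] about the fixed x, y, z axes, in that order (R = Rz(yaw) Ry(pitch) Rx(roll)).
In Python, from station import * gives the robot as it stands.
- The arm moves only by the tool apply_moves, never from a script. Its argument "plan" is a list of rows, each a list of 5 numbers: the opening, from 0 (shut) to 1 (fully open), then the shift along the world's x, y, z each as a share of 2 cm, from -1 to 1, then the turn about the world's z as a share of 60 degrees, from -1 to 1. In form: [[grip, tx, ty, tz, spin], ...]. A call has 1 to 12 rows; each row shifts and turns the commanded pose from where the row before left it; what a row does not reach is not made up. A row lasts 1/12 s, in which the tool goes at most 41.7 mm and 7.16 degrees, less where a joint would pass 70% of its speed; a pose out of reach is approached as far as the arm can. A call with a number of a shift or a turn outside -1 to 1 is refused whole. A call with a gripper value outside its range is refused whole. The fingers move at their own pace and stop on an object; "grip_force" is the grip in N (left out, the last holds). Time passes only in rows, so rows that do not move let the fingers close. It gives the time, the measured TCP pose, the force and the opening at its end, in the units of the state.
- observe(): the state, without advancing time (a new reading comes with each control period).
- grab_frame(name): name is "side" or "top" or "wrist"; returns a dict with "pixels" (420x560x3 uint8, blue, green, red), "range_z" (420x560 float32, m along the optical axis (not along the pixel's ray), 0 where there is no reading), "intrinsics" (3x3 intrinsics, pixels), "extrinsics" (4x4, takes a point from world to camera coordinates). Camera axes: x right, y down, z forward; pixel columns grow to the right and rows downward; lengths in m; the calibration is good to about 2 mm. A picture is of the moment at which its call begins.
- finish_job(): hands the job in, once; it reports no verdict.
The state is a dict: "time": time; "qpos": joint angles; "qd": joint speeds; "joint_efforts": joint torques, N m; "position": TCP position; "tool_rot": TCP orientation; "contact_force": force on the tool from outside, world axes, zero at the start; "moment": the same for the moment, N m; "width": finger opening in m.
Only numpy, scipy, OpenCV 4.12 (cv2) and the standard library are available. Lean on these libraries where they do the work, as an engineer would, in place of code of your own. Each camera call takes 0.05 s, during which the arm holds its last target.

## Working session

There is one attempt and no reset: what is moved stays moved. The work goes in short steps, Python scripts to look and compute and a tool call to move; the robot and the scene stay as the last step left them, time stands still between calls to the robot, and variables do not carry over. Pictures are saved under pics/ and viewed, and the job is handed in when it is done.

Besides the shell and the picture viewer there is one more tool, called after "Emit:" by a JSON object that holds its "name" and its "arguments". apply_moves: Moves the arm, as the interface text tells. Its arguments: {"type":"object","properties":{"plan":{"type":"array"},"grip_force":{"type":"number"}},"required":["plan"]}

```bash
mkdir -p pics; ls; python3 - <<'E'
from station import *
import cv2,numpy as np
print(observe())
for n in ("side","top"):
    f=grab_frame(n); cv2.imwrite(f"pics/{n}0.png",f["pixels"]); np.savez(f"{n}0.npz",**f)
    print(n,f["intrinsics"].tolist(),f["extrinsics"].round(4).tolist())
E
```

```text
pics
{'time': 0.0, 'qpos': array([-1.34955809e+00,  4.80804879e-01,  1.59685255e+00,  1.01893723e-05,
        1.06508475e+00, -4.66311866e-02]), 'qd': array([-0.00149034, -0.00177882,  0.0001747 , -0.0002308 ,  0.00126165,
        0.00057481]), 'joint_efforts': array([ 6.36712110e-03, -9.50635886e+01, -4.30186987e+01,  5.21679613e-04,
        1.22387669e-02, -3.07638493e-05]), 'position': array([ 0.17195766, -0.62643308,  0.22939782]), 'tool_rot': array([-3.14044479e+00, -6.24829142e-05,  2.67864444e-01]), 'contact_force': array([-0.8655183 , -0.65676974, -0.53645971]), 'moment': array([ 0.01091344, -0.04088977,  0.02241741]), 'width': 0.08539792095146917}
side [[499.670837752428, 0.0, 283.7534891591781], [0.0, 499.670837752428, 210.25673209146552], [0.0, 0.0, 1.0]] [[-0.9852, -0.1708, -0.0137, 0.5478], [-0.0643, 0.4425, -0.8944, 0.0389], [0.1589, -0.8803, -0.447, 1.2602], [0.0, 0.0, 0.0, 1.0]]
top [[504.9479999809891, 0.0, 267.1559278355185], [0.0, 504.9479999809891, 216.09464264756363], [0.0, 0.0, 1.0]] [[0.0275, -0.9994, 0.0199, 0.0606], [-0.9961, -0.0291, -0.083, 0.5311], [0.0835, -0.0175, -0.9964, 1.121], [0.0, 0.0, 0.0, 1.0]]
```

View pics/top0.png

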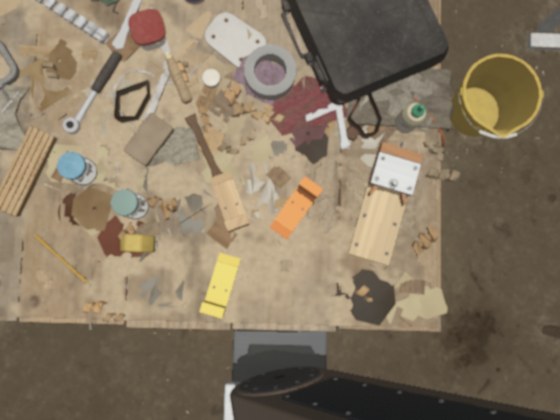

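View pics/side0.png

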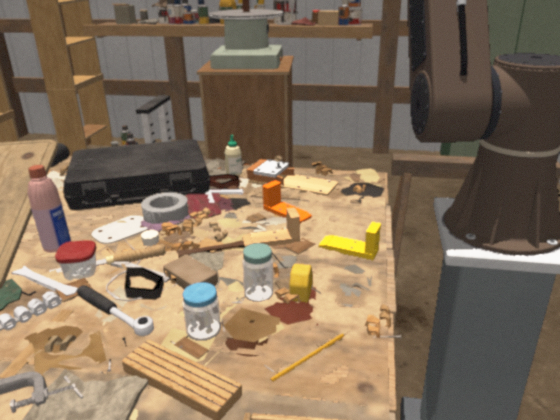

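Candidates for the bracket in the top picture are pale wood (230,200), orange (297,208) and yellow (220,285). The pale one fits the description. The jig is at (385,210). I'll enlarge both.

```bash
cat > h.py <<'E'
import numpy as np,cv2
def pts(f):
    K=f["intrinsics"];T=f["extrinsics"];d=f["range_z"]
    v,u=np.mgrid[:d.shape[0],:d.shape[1]]
    c=np.stack([(u-K[0,2])/K[0,0]*d,(v-K[1,2])/K[1,1]*d,d,np.ones_like(d)],-1)
    w=(c@np.linalg.inv(T).T)[...,:3]; w[d==0]=np.nan
    return w
E
python3 - <<'E'
from h import *
f=dict(np.load("top0.npz"));w=pts(f);p=f["pixels"]
a=cv2.resize(p[105:245,180:320],None,fx=4,fy=4,interpolation=cv2.INTER_CUBIC)
s=np.load("side0.npz")["pixels"]
b=cv2.resize(s[150:290,220:400],None,fx=4,fy=4,interpolation=cv2.INTER_CUBIC)
cv2.imwrite("pics/crA.png",a);cv2.imwrite("pics/crB.png",b)
cv2.imwrite("pics/crC.png",cv2.resize(p[130:270,340:440],None,fx=4,fy=4,interpolation=cv2.INTER_CUBIC))
z=w[...,2]
np.set_printoptions(linewidth=250)
print((z[170:240:3,204:256:3]*1000).round())
print((z[136:268:5,344:430:4]*1000).round())
for uv in [(230,200),(297,208),(385,210),(395,175),(148,140),(128,203),(137,243),(240,222)]: print(uv,w[uv[1],uv[0]].round(3))
E
```

```text
[[ 2.  5.  3. 12. 10.  6.  2.  4.  8.  6. 11.  3.  4.  4.  8.  2. 10.  2.]
 [10. -1.  1. 15. 14. 12.  7. 13. 14.  5. 10. 11.  2.  4.  3.  7. 10.  7.]
 [ 9.  9.  7. 12. 13. 16. 11. 16. 17. 12. 10.  1.  3.  4.  3.  4. 13.  1.]
 [-2.  6. 15. 13. 14. 13. 13. 19. 16. 19.  5. nan  7.  1.  2.  3. 12.  4.]
 [ 5.  8.  5. 16. 15. 15. 19. 16. 15. 18.  2.  6.  6.  4.  7.  2. 15.  3.]
 [ 3.  6.  3. 15. 17. 13. 17. 17. 19. 20. 17.  5.  1.  2.  1.  7. 12.  3.]
 [ 5.  5.  1. 17. 21. 17. 16. 18. 20. 17. 20.  2.  4.  9.  4.  4. 10.  3.]
 [ 7.  2.  8.  6. 18. 19. 20. 21. 16. 21. 18. 18.  2.  1.  0.  2.  2.  5.]
 [ 5.  1.  2. -0. 20. 20. 18. 19. 17. 18. 19. 15.  6.  3.  3.  6.  3.  2.]
 [ 3.  2.  2. -0.  4. 17. 20. 20. 20. 16. 17. 20.  3.  7.  1.  4.  4.  7.]
 [ 2.  3.  5.  7.  3. 18. 17. 16. 17. 19. 18. 16. 18.  5.  6.  6.  8.  5.]
 [ 7.  6.  4.  4.  7. 18. 16. 16. 16. 19. 19. 16. 18.  7. 11.  7.  5.  7.]
 [ 3.  4.  4.  8.  5.  5. 16. 15. 18. 21. 19. 20. 16.  8.  7.  6.  6. 12.]
 [ 1.  4.  2.  3.  1.  5. 19. 19. 21. 21. 20. 19. 19. 15.  5.  4.  7.  6.]
 [ 5.  3.  2.  3.  0.  5. 18. 18. 14. 18. 18. 15. 
[... 2712 characters left out ...]
 15.  9. 11. 12. 12. 12. 10. 13. 12.  8. 10.  3.  5.  4.  4. 16. 27. 25. 21. 26.]
 [ 5.  5. 11. 15. 12. 14.  8. 13. 10. 11. 13. 11. 13.  4.  4.  0.  7.  4. 26. 25.  1.  1.]
 [ 6.  3.  4.  7. 15. 16. 14. 12.  9. 11. 12. 15.  2.  4.  4. -0.  6.  4. 14.  3.  1.  1.]
 [ 3.  2.  3.  1.  5.  5.  9.  6. 11.  7.  9. 12.  6.  4.  5.  9.  7.  1. -0. -1.  1.  0.]
 [ 6.  0.  2.  5.  6.  3.  8.  5. -1.  4.  3. -0.  3.  5.  3.  5.  2.  5.  1.  4.  0. -2.]]
(230, 200) [0.564 0.161 0.019]
(297, 208) [0.55  0.008 0.019]
(385, 210) [ 0.552 -0.194  0.014]
(395, 175) [ 0.628 -0.207  0.047]
(148, 140) [0.693 0.35  0.031]
(128, 203) [0.541 0.368 0.108]
(137, 243) [0.459 0.355 0.067]
(240, 222) [0.51  0.135 0.074]
```

View pics/crA.png

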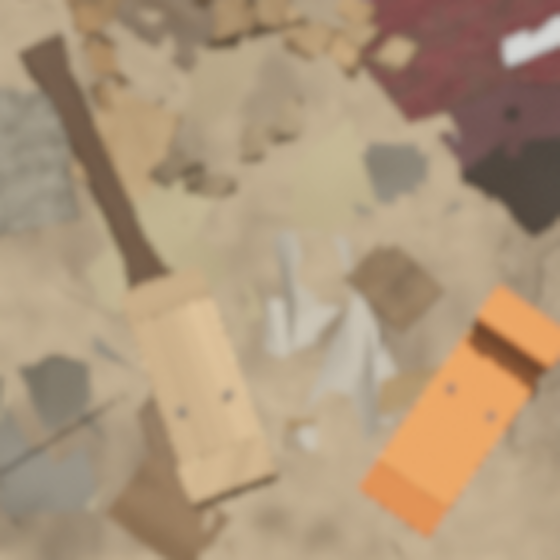

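View pics/crC.png

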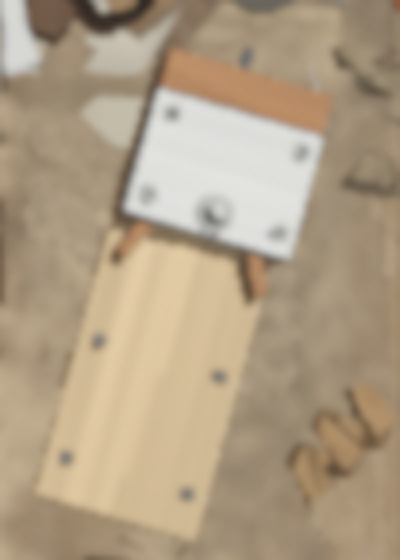

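View pics/crB.png

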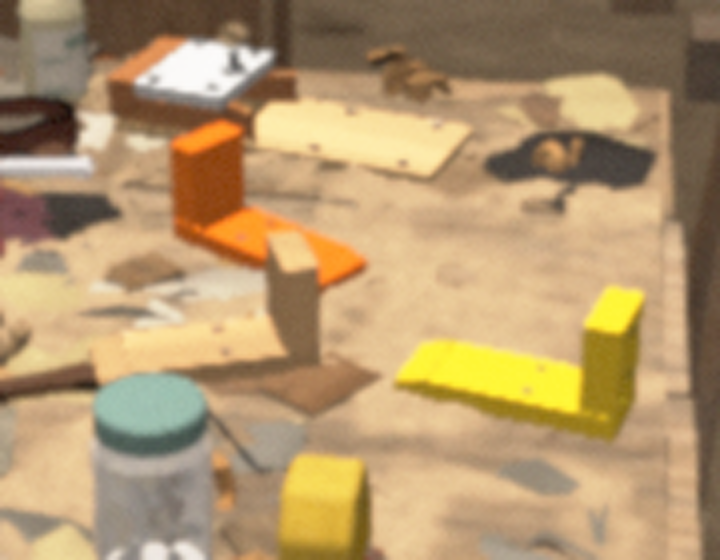

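The enlarged crops confirm it. The pale wood L (top ~(230,200)) has its leg end nearest the robot at (240,222) and its nose at (215,175). The orange and yellow ones are decoys. The jig's mouth faces the robot at ~(385,185). Next I'll fit the poses.

```bash
cat >> h.py <<'E'
from scipy.optimize import differential_evolution
def hb(x,y,z0=0,bg=3):
    h=np.full(x.shape,float(bg)); m=(abs(y)<25)&(x>-60)&(x<72)
    h[m]=18+z0; b=m&(x>52); h[b]=z0+18-5*(x[b]-52)/20; h[m&(x<-38)]=74+z0; return h
def hj(x,y):
    h=np.full(x.shape,3.); m=(abs(y)<48)&(x>-115)&(x<147)
    h[m]=12.5; h[m&(x>50)]=46.5; return h
def fit(w,model,c,r,R,yaw0,dy=.3):
    P=w.reshape(-1,3)*1000; P=P[np.isfinite(P[:,2])]
    P=P[np.hypot(P[:,0]-c[0],P[:,1]-c[1])<R]
    def cost(q):
        a=q[2];dx,dyy=P[:,0]-q[0],P[:,1]-q[1]
        x=dx*np.cos(a)+dyy*np.sin(a);y=-dx*np.sin(a)+dyy*np.cos(a)
        return np.minimum(abs(P[:,2]-model(x,y)),12).mean()
    s=differential_evolution(cost,[(c[0]-r,c[0]+r),(c[1]-r,c[1]+r),(yaw0-dy,yaw0+dy)],seed=1,tol=1e-8,maxiter=150)
    return s.x,s.fun
E
python3 - <<'E'
from h import *
w=pts(dict(np.load("top0.npz")))
print(fit(w,hb,(555,155),35,110,.35,.4))
print(fit(w,hj,(560,-195),35,190,-.2,.4))
E
```

```text
(array([5.55395515e+02, 1.60211756e+02, 3.85340816e-01]), np.float64(2.982147396914233))
(array([ 5.48635039e+02, -1.87446929e+02, -2.66592780e-01]), np.float64(3.369893364015477))
```

```bash
python3 - <<'E'
from h import *
f=dict(np.load("top0.npz"));im=cv2.resize(f["pixels"],None,fx=3,fy=3,interpolation=cv2.INTER_CUBIC)
K,T=f["intrinsics"],f["extrinsics"]
def dr(q,L,col):
    a=q[2];P=[]
    for x,y,z in L: P.append([(q[0]+x*np.cos(a)-y*np.sin(a))/1e3,(q[1]+x*np.sin(a)+y*np.cos(a))/1e3,z/1e3])
    r,_=cv2.Rodrigues(T[:3,:3]);uv,_=cv2.projectPoints(np.array(P),r,T[:3,3],K,None)
    cv2.polylines(im,[(uv*3+1).round().astype(int)],True,col,1)
b=(555.4,160.2,.3853);j=(548.6,-187.4,-.2666)
dr(b,[(-38,25,18),(-38,-25,18),(52,-25,18),(52,25,18)],(0,0,255))
dr(b,[(72,25,13),(72,-25,13),(52,-25,18),(52,25,18)],(0,0,255))
dr(b,[(-38,25,74),(-38,-25,74),(-60,-25,74),(-60,25,74)],(255,0,0))
dr(j,[(-115,48,12),(-115,-48,12),(50,-48,12),(50,48,12)],(0,0,255))
dr(j,[(122,48,46),(122,-48,46),(50,-48,46),(50,48,46)],(0,0,255))
dr(j,[(122,48,46),(122,-48,46),(147,-48,46),(147,48,46)],(255,0,0))
dr(j,[(27,33,34),(27,-33,34),(50,-28,34),(50,28,34)],(255,0,0))
cv2.imwrite("pics/ov.png",im[390:810,570:1300])
E
```

```text
(no output)
```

View pics/ov.png

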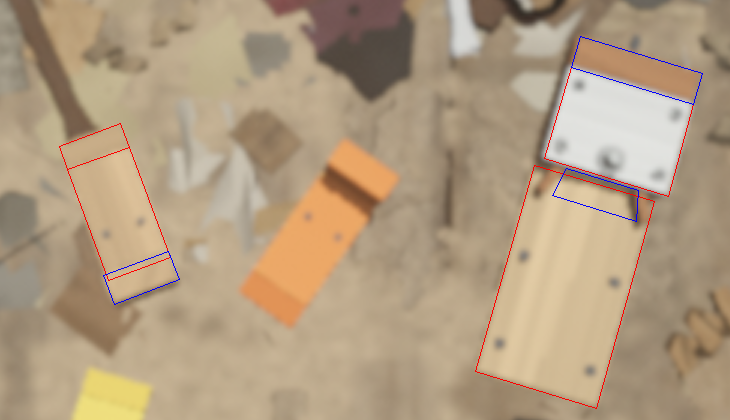

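Emit:
{"name": "apply_moves", "arguments": {"plan": [[1,1,1,0,0.112],[1,1,1,0,0],[1,1,1,0,0],[1,1,1,0,0],[1,1,1,0,0],[1,1,1,0,0],[1,1,1,0,0],[1,1,1,0,0],[1,1,1,0,0],[1,1,1,0,0],[1,1,1,0,0],[1,1,1,0,0]]}}

```text
time: 1.1
position: [0.4127, -0.3856, 0.2298]
tool_rot: [-3.141, 0.0, 0.385]
contact_force: [0.2, -0.2, 0.7]
width: 0.0855
```

The overlay outlines sit on the bracket and jig edges, so the poses are good. Next I move above the bracket's leg.

Emit:
{"name": "apply_moves", "arguments": {"plan": [[1,1,1,0,0],[1,1,1,0,0],[1,1,1,0,0],[1,1,1,0,0],[1,0.87,1,0,0],[1,0,1,0,0],[1,0,1,0,0],[1,0,1,0,0],[1,0,1,0,0],[1,0,1,0,0],[1,0,1,0,0],[1,0,1,0,0]]}}

```text
time: 2.1
position: [0.5091, -0.1458, 0.2298]
tool_rot: [-3.141, 0.0, 0.385]
contact_force: [0.4, 0.2, 0.1]
width: 0.0854
```

Emit:
{"name": "apply_moves", "arguments": {"plan": [[1,0,1,0,0],[1,0,1,0,0],[1,0,1,0,0],[1,0,1,0,0],[1,0,1,0,0],[1,0,1,0,0],[1,0,1,0,0],[1,0,1,0,0],[1,0,1,-0.5,0],[1,0,1,-1,0],[1,0,1,-1,0],[1,0,1,-1,0]]}}

```text
time: 3.1
position: [0.5093, 0.0942, 0.1593]
tool_rot: [3.141, -0.0, 0.385]
contact_force: [0.0, -0.1, -0.3]
width: 0.0853
```

Emit:
{"name": "apply_moves", "arguments": {"plan": [[1,0,1,0,0],[1,0,1,0,0],[1,0,0.3,0,0],[1,0,0,0,0],[1,0,0,0,0]]}}

```text
time: 3.52
position: [0.5093, 0.1389, 0.1599]
tool_rot: [3.141, 0.0, 0.386]
contact_force: [-0.3, -0.3, -0.5]
width: 0.0854
```

```bash
python3 - <<'E'
from station import *
from h import *
s=observe();print(s["position"],s["tool_rot"])
f=grab_frame("wrist");cv2.imwrite("pics/wr1.png",f["pixels"])
q=fit(pts(f),hb,(555,160),15,100,.385,.1);print(q)
E
```

```text
[0.50928264 0.13893493 0.159937  ] [3.14145901e+00 2.85700526e-04 3.85975786e-01]
(array([5.55160821e+02, 1.62062804e+02, 3.85187244e-01]), np.float64(6.973507352009121))
```

View pics/wr1.png

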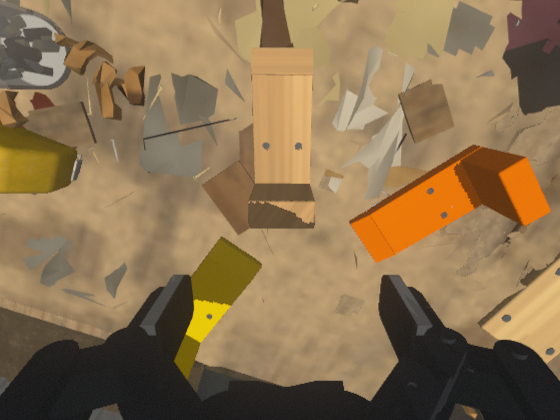

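The wrist view shows the bracket lined up with the jaws, its leg top at (282,214), and the neighbours clear of the fingers. Descending.

Emit:
{"name": "apply_moves", "arguments": {"plan": [[1,0.03,0.2,-1,0],[1,0,0,-1,0],[1,0,0,-1,0],[1,0,0,-1,0],[1,0,0,-1,0],[1,0,0,-0.25,0],[1,0,0,0,0]]}}

```text
time: 4.15
position: [0.5092, 0.1421, 0.054]
tool_rot: [-3.141, 0.003, 0.384]
contact_force: [-1.0, -0.5, 0.2]
width: 0.0854
```

Emit:
{"name": "apply_moves", "arguments": {"plan": [[0,0,0,0,0],[0,0,0,0,0],[0,0,0,0,0],[0,0,0,0,0],[0,0,0,0,0],[0,0,0,0,0],[0,0,0,0,0],[0,0,0,0,0]], "grip_force": 60}}

```text
time: 4.82
position: [0.5108, 0.1431, 0.0564]
tool_rot: [3.141, -0.002, 0.385]
contact_force: [-1.3, -3.7, 12.7]
width: 0.0484
```

Gripped at ~48–50 mm. Lifting 120 mm and turning to the jig's yaw on the way.

Emit:
{"name": "apply_moves", "arguments": {"plan": [[0,0,0,0.3,0],[0,0,0,0.5,0],[0,0,0,1,0],[0,0,0,1,0],[0,0,0,1,0],[0,0,0,1,0],[0,0,0,0.7,0],[0,0,0,0.5,0],[0,0,0,0,0],[0,0,0,0,0]]}}

```text
time: 5.65
position: [0.5101, 0.1432, 0.1754]
tool_rot: [3.141, -0.001, 0.385]
contact_force: [0.2, -0.0, -2.8]
width: 0.049
```

```bash
python3 - <<'E'
from station import *
from h import *
s=observe();print(s["position"],s["tool_rot"],s["contact_force"],s["width"])
f=grab_frame("wrist");cv2.imwrite("pics/wr2.png",f["pixels"])
f=grab_frame("side");cv2.imwrite("pics/s2.png",cv2.resize(f["pixels"][150:330,180:420],None,fx=3,fy=3))
E
```

```text
[0.51008065 0.14322928 0.17544583] [ 3.14144549e+00 -9.81760498e-04  3.85160507e-01] [ 0.17243655 -0.02741483 -2.75145592] 0.04896336565498636
```

View pics/wr2.png

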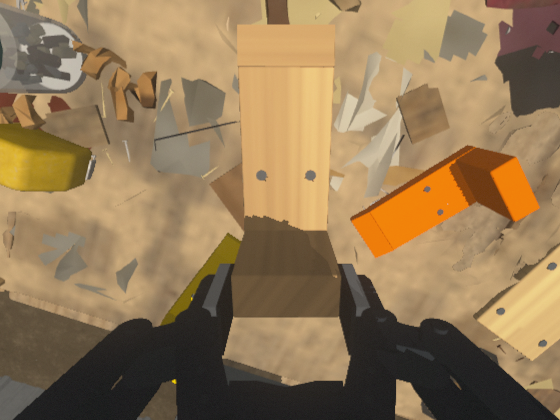

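View pics/s2.png

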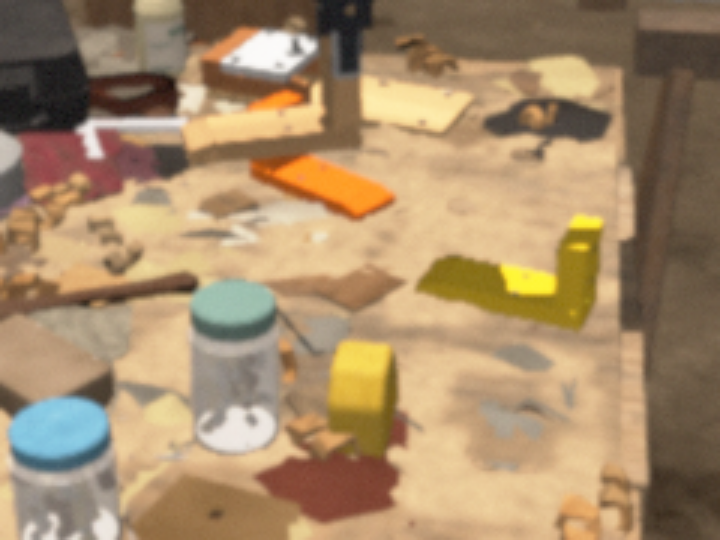

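The bracket is held, with the foot level to the eye (wrist: foot from (285,45) to (285,215)). I'll measure its tilt and yaw in hand from the depth.

```bash
python3 - <<'E'
from station import *
from h import *
f=grab_frame("wrist");w=pts(f)
g=grab_frame("top");w2=pts(g);cv2.imwrite("pics/t2.png",g["pixels"])
P=w[75:205,250:322].reshape(-1,3);P=P[np.isfinite(P[:,2])]
def plane(P):
    m=abs(P[:,2]-np.median(P[:,2]))<.02;P=P[m]
    a=np.deg2rad(22.07);c=P.mean(0);d=P-c
    x=d[:,0]*np.cos(a)+d[:,1]*np.sin(a);y=-d[:,0]*np.sin(a)+d[:,1]*np.cos(a)
    s=np.linalg.lstsq(np.c_[x,y,np.ones(len(x))],d[:,2],rcond=None)[0]
    print(c,s,len(P))
plane(P)
q=fit(w2,lambda x,y:hb(x,y,120),(555,160),20,70,.385,.15);print(q)
a,b=q[0][2],q[0]
X=w2.reshape(-1,3);X=X[np.isfinite(X[:,2])]
dx,dy=X[:,0]*1e3-b[0],X[:,1]*1e3-b[1];x=dx*np.cos(a)+dy*np.sin(a);y=-dx*np.sin(a)+dy*np.cos(a)
plane(X[(abs(y)<20)&(x>-30)&(x<45)&(X[:,2]>.1)])
E
```

```text
[0.5663685  0.16710678 0.13511526] [-7.47633772e-03  1.34899620e-03  1.69967120e-17] 9311
(array([5.58473334e+02, 1.70000871e+02, 4.92494151e-01]), np.float64(12.0))
[0.54133231 0.16280376 0.58383554] [-9.80818546e-01  1.38283711e-01 -1.05434907e-15] 558
```

Level (7 mrad). The nose lies about 121 mm ahead of the TCP. Now carrying it to just before the lead-ins, turning −37.3°.

Emit:
{"name": "apply_moves", "arguments": {"plan": [[0,0,-0.5,0,-0.05],[0,-0.2,-1,0,-0.1],[0,-0.2,-1,0,-0.1],[0,-0.25,-1,0,-0.1],[0,-0.25,-1,0,-0.1],[0,-0.25,-1,0,-0.1],[0,-0.25,-1,0,-0.072],[0,-0.25,-1,0,0],[0,-0.25,-1,0,0],[0,-0.25,-1,0,0],[0,-0.25,-1,0,0],[0,-0.25,-1,0,0]]}}

```text
time: 6.85
position: [0.4563, -0.0877, 0.1743]
tool_rot: [3.142, 0.001, -0.266]
contact_force: [-0.1, 0.1, -2.0]
width: 0.0486
```

Emit:
{"name": "apply_moves", "arguments": {"plan": [[0,-0.25,-1,0,0],[0,-0.25,-1,0,0],[0,-0.25,-1,0,0],[0,-0.03,-0.57,0,0],[0,0,0,0,0],[0,0,0,0,0]]}}

```text
time: 7.35
position: [0.4413, -0.1583, 0.1746]
tool_rot: [-3.141, 0.001, -0.268]
contact_force: [-0.2, 0.7, -2.4]
width: 0.0487
```

```bash
python3 - <<'E'
from station import *
from h import *
s=observe();print(s["position"],s["tool_rot"],s["contact_force"],s["width"])
f=grab_frame("wrist");cv2.imwrite("pics/wr3.png",f["pixels"]);w=pts(f)
w[w[...,2]>.09]=np.nan
print(fit(w,hj,(548.6,-187.4),12,220,-.2666,.06))
E
```

```text
[ 0.44131961 -0.15832273  0.17459357] [-3.14129575e+00  7.32484142e-04 -2.67757888e-01] [-0.2059338   0.66901947 -2.40365466] 0.048665193316034236
(array([ 5.49471159e+02, -1.85762441e+02, -2.61985021e-01]), np.float64(3.283517143294492))
```

View pics/wr3.png

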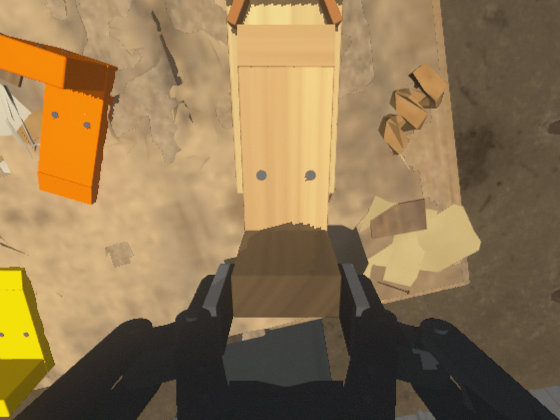

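The wrist view shows the bracket centred over the bed (edges at 236/336, lead-ins at 235/337) with its nose short of the strips. Lowering.

Emit:
{"name": "apply_moves", "arguments": {"plan": [[0,0,0,-0.5,0],[0,0,0,-1,0],[0,0,0,-1,0],[0,0,0,-1,0],[0,0,0,-0.8,0],[0,0,0,-0.4,0],[0,0,0,0,0],[0,0,0,0,0]]}}

```text
time: 8.07
position: [0.4415, -0.1577, 0.081]
tool_rot: [-3.141, 0.001, -0.266]
contact_force: [0.2, 0.1, -2.4]
width: 0.0484
```

Emit:
{"name": "apply_moves", "arguments": {"plan": [[0,0,0,-0.1,0],[0,0,0,-0.1,0],[0,0,0,-0.1,0],[0,0,0,-0.1,0],[0,0,0,0,0]]}}

```text
time: 8.48
position: [0.4414, -0.1583, 0.073]
tool_rot: [3.142, -0.0, -0.266]
contact_force: [-0.5, -0.0, -2.9]
width: 0.0486
```

Emit:
{"name": "apply_moves", "arguments": {"plan": [[0,0,0,-0.05,0],[0,0,0,-0.05,0],[0,0,0,0,0]]}}

```text
time: 8.73
position: [0.4414, -0.1582, 0.0709]
tool_rot: [-3.142, 0.0, -0.266]
contact_force: [-0.1, 1.0, -2.5]
width: 0.0486
```

Emit:
{"name": "apply_moves", "arguments": {"plan": [[0,0,0,-0.05,0],[0,0,0,0,0]]}}

```text
time: 8.9
position: [0.4414, -0.1582, 0.0699]
tool_rot: [-3.142, 0.0, -0.266]
contact_force: [-0.6, 0.4, -2.0]
width: 0.0482
```

Emit:
{"name": "apply_moves", "arguments": {"plan": [[0,0,0,-0.05,0],[0,0,0,0,0]]}}

```text
time: 9.07
position: [0.4414, -0.1582, 0.0689]
tool_rot: [-3.142, -0.0, -0.266]
contact_force: [-0.9, -0.8, -1.4]
width: 0.0485
```

Emit:
{"name": "apply_moves", "arguments": {"plan": [[0,0,0,-0.03,0],[0,0,0,0,0]]}}

```text
time: 9.23
position: [0.4414, -0.1582, 0.0686]
tool_rot: [-3.142, -0.0, -0.266]
contact_force: [-2.2, 1.0, 2.1]
width: 0.0485
```

Contact at z≈0.0686, within about 1 mm of the expected bed height. Sliding along the jig axis.

Emit:
{"name": "apply_moves", "arguments": {"plan": [[0,0.12,-0.033,0,0],[0,0.24,-0.066,0,0],[0,0.24,-0.066,0,0],[0,0.24,-0.066,0,0],[0,0.24,-0.066,0,0],[0,0.12,-0.033,0,0],[0,0,0,0,0]]}}

```text
time: 9.82
position: [0.4653, -0.1648, 0.0685]
tool_rot: [-3.142, 0.001, -0.266]
contact_force: [-2.7, 0.9, 6.1]
width: 0.0487
```

```bash
cat > st.py <<'E'
from station import *
import numpy as np
def st(h=True):
    s=observe();p=s["position"]*1e3;a=-.2666
    ex=np.array([np.cos(a),np.sin(a)]);ey=np.array([-ex[1],ex[0]]);d=p[:2]-[548.6,-187.4];F=s["contact_force"]
    print("t%.2f nose past mouth %.1f lat %.1f z %.1f"%(s["time"],d@ex+121-50,d@ey,p[2]),"F along %.1f lat %.1f z %.1f"%(F[:2]@ex,F[:2]@ey,F[2]),"M",s["moment"].round(2),"rot",s["tool_rot"].round(4))
E
python3 -c "from st import *;st()
from h import *
f=grab_frame('wrist');cv2.imwrite('pics/wr4.png',f['pixels'])"
```

```text
t9.82 nose past mouth -15.3 lat -0.1 z 68.5 F along -2.9 lat 0.2 z 6.1 M [ 0.    0.39 -0.12] rot [-3.1415e+00  6.0000e-04 -2.6630e-01]
```

View pics/wr4.png

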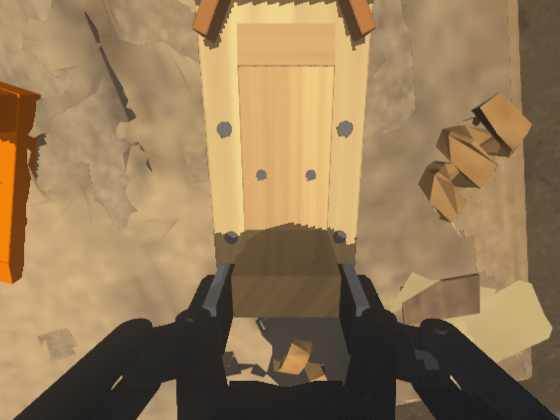

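Well centred: the lead-in fronts are at (210,25) and (358,25), the bracket at u=286. Entering the mouth.

Emit:
{"name": "apply_moves", "arguments": {"plan": [[0,0.15,-0.04,0,0],[0,0.15,-0.041,0,0],[0,0.15,-0.041,0,0],[0,0.15,-0.041,0,0],[0,0.15,-0.041,0,0],[0,0.1,-0.027,0,0],[0,0,0,0,0]]}}

```text
time: 10.45
position: [0.4818, -0.1692, 0.0686]
tool_rot: [-3.141, 0.001, -0.266]
contact_force: [-5.3, 1.7, 9.5]
width: 0.0484
```

```bash
python3 -c "from st import *;st()"
```

```text
t10.45 nose past mouth 1.8 lat -0.0 z 68.6 F along -5.5 lat 0.3 z 9.5 M [ 0.04  0.79 -0.09] rot [-3.1415e+00  1.4000e-03 -2.6630e-01]
```

Emit:
{"name": "apply_moves", "arguments": {"plan": [[0,0,0,0.02,0],[0,0.15,-0.041,0,0],[0,0.15,-0.041,0,0],[0,0.15,-0.041,0,0],[0,0.15,-0.041,0,0],[0,0.1,-0.027,0,0],[0,0,0,0,0]]}}

```text
time: 11.03
position: [0.4972, -0.1735, 0.0688]
tool_rot: [3.142, -0.001, -0.266]
contact_force: [0.3, 0.7, -2.4]
width: 0.0486
```

```bash
python3 -c "from st import *;st()"
```

```text
t11.03 nose past mouth 17.7 lat -0.1 z 68.8 F along 0.1 lat 0.8 z -2.4 M [-0.04 -0.03  0.02] rot [ 3.1415e+00 -7.0000e-04 -2.6620e-01]
```

Emit:
{"name": "apply_moves", "arguments": {"plan": [[0,0.1,-0.027,0,0],[0,0.1,-0.027,0,0],[0,0,0,0,0]]}}

```text
time: 11.28
position: [0.5009, -0.1745, 0.0688]
tool_rot: [3.142, -0.0, -0.266]
contact_force: [-0.6, -0.2, -1.8]
width: 0.0481
```

```bash
python3 -c "from st import *;st()"
```

```text
t11.28 nose past mouth 21.5 lat -0.1 z 68.8 F along -0.5 lat -0.3 z -1.8 M [-0.01 -0.09  0.04] rot [ 3.1415e+00 -4.0000e-04 -2.6620e-01]
```

Emit:
{"name": "apply_moves", "arguments": {"plan": [[0,0.1,-0.027,0,0],[0,0.1,-0.027,0,0],[0,0,0,0,0]]}}

```text
time: 11.53
position: [0.5049, -0.1756, 0.0689]
tool_rot: [3.142, -0.001, -0.266]
contact_force: [-0.2, -0.6, -1.8]
width: 0.0484
```

```bash
python3 -c "from st import *;st()"
```

```text
t11.53 nose past mouth 25.8 lat -0.1 z 68.9 F along -0.1 lat -0.6 z -1.8 M [-0.03 -0.09  0.01] rot [ 3.1415e+00 -5.0000e-04 -2.6630e-01]
```

Emit:
{"name": "apply_moves", "arguments": {"plan": [[0,0.05,-0.014,0,0],[0,0.05,-0.014,0,0],[0,0,0,0,0]]}}

```text
time: 11.78
position: [0.5059, -0.1758, 0.0687]
tool_rot: [-3.142, 0.001, -0.266]
contact_force: [-3.3, 1.1, 0.8]
width: 0.0485
```

```bash
python3 -c "from st import *;st()"
```

```text
t11.78 nose past mouth 26.8 lat -0.1 z 68.7 F along -3.4 lat 0.2 z 0.8 M [0.05 0.55 0.04] rot [-3.1415e+00  1.1000e-03 -2.6620e-01]
```

Emit:
{"name": "apply_moves", "arguments": {"plan": [[0,0.05,-0.014,0,0],[0,0.05,-0.014,0,0],[0,0,0,0,0]]}}

```text
time: 12.03
position: [0.5063, -0.1758, 0.0685]
tool_rot: [-3.141, 0.004, -0.266]
contact_force: [-11.7, 3.9, 8.0]
width: 0.0482
```

```bash
python3 -c "from st import *;st()"
```

```text
t12.03 nose past mouth 27.1 lat 0.1 z 68.5 F along -12.3 lat 0.7 z 8.0 M [ 0.2   1.92 -0.13] rot [-3.1412  0.0041 -0.2663]
```

Emit:
{"name": "apply_moves", "arguments": {"plan": [[0,0.05,-0.014,0,0],[0,0.05,-0.014,0,0],[0,0,0,0,0]]}}

```text
time: 12.28
position: [0.5079, -0.1762, 0.0686]
tool_rot: [-3.141, 0.005, -0.266]
contact_force: [-14.7, 4.0, 10.9]
width: 0.0483
```

```bash
python3 -c "from st import *;st()"
```

```text
t12.28 nose past mouth 28.8 lat 0.1 z 68.6 F along -15.2 lat -0.0 z 10.9 M [ 0.36  2.29 -0.1 ] rot [-3.1411  0.0048 -0.2662]
```

The toe is resisting with a ~15 N push, as described. Continuing gently.

Emit:
{"name": "apply_moves", "arguments": {"plan": [[0,0.05,-0.014,0,0],[0,0,0,0,0],[0,0,0,0,0]]}}

```text
time: 12.53
position: [0.5086, -0.1763, 0.0685]
tool_rot: [-3.141, 0.005, -0.266]
contact_force: [-16.3, 5.0, 12.0]
width: 0.0485
```

```bash
python3 -c "from st import *;st()"
```

```text
t12.53 nose past mouth 29.5 lat 0.1 z 68.5 F along -17.1 lat 0.5 z 12.0 M [ 0.42  2.5  -0.07] rot [-3.1411  0.0052 -0.2663]
```

Emit:
{"name": "apply_moves", "arguments": {"plan": [[0,0.05,-0.014,0,0],[0,0,0,0,0],[0,0,0,0,0]]}}

```text
time: 12.78
position: [0.5095, -0.1765, 0.0685]
tool_rot: [-3.141, 0.005, -0.266]
contact_force: [-16.3, 4.8, 12.8]
width: 0.0484
```

```bash
python3 -c "from st import *;st()"
```

```text
t12.78 nose past mouth 30.4 lat 0.2 z 68.5 F along -16.9 lat 0.3 z 12.8 M [ 0.45  2.59 -0.13] rot [-3.141   0.0054 -0.2662]
```

Emit:
{"name": "apply_moves", "arguments": {"plan": [[0,0.05,-0.014,0,0],[0,0,0,0,0],[0,0,0,0,0]]}}

```text
time: 13.03
position: [0.5103, -0.1768, 0.0685]
tool_rot: [-3.141, 0.006, -0.266]
contact_force: [-17.4, 4.8, 13.5]
width: 0.0483
```

```bash
python3 -c "from st import *;st()"
```

```text
t13.03 nose past mouth 31.3 lat 0.2 z 68.5 F along -18.1 lat 0.1 z 13.5 M [ 0.49  2.76 -0.07] rot [-3.141   0.0058 -0.2662]
```

Emit:
{"name": "apply_moves", "arguments": {"plan": [[0,0,0,0.02,0],[0,0.05,-0.014,0,0],[0,0,0,0,0]]}}

```text
time: 13.28
position: [0.5126, -0.1775, 0.0689]
tool_rot: [-3.141, 0.004, -0.266]
contact_force: [-9.2, 3.2, 4.0]
width: 0.0485
```

```bash
python3 -c "from st import *;st()"
```

```text
t13.28 nose past mouth 33.7 lat 0.1 z 68.9 F along -9.7 lat 0.7 z 4.0 M [0.38 1.49 0.07] rot [-3.1412  0.0035 -0.2662]
```

Emit:
{"name": "apply_moves", "arguments": {"plan": [[0,0.05,-0.014,0,0],[0,0,0,0,0],[0,0,0,0,0]]}}

```text
time: 13.53
position: [0.5137, -0.1778, 0.0689]
tool_rot: [-3.141, 0.003, -0.266]
contact_force: [-9.1, 2.8, 3.3]
width: 0.0486
```

```bash
python3 -c "from st import *;st()"
```

```text
t13.53 nose past mouth 34.9 lat 0.1 z 68.9 F along -9.5 lat 0.3 z 3.3 M [ 0.35  1.38 -0.04] rot [-3.1412  0.0032 -0.2662]
```

Emit:
{"name": "apply_moves", "arguments": {"plan": [[0,0.05,-0.014,0,0],[0,0,0,0,0],[0,0,0,0,0]]}}

```text
time: 13.78
position: [0.5148, -0.1781, 0.0689]
tool_rot: [-3.141, 0.003, -0.266]
contact_force: [-9.3, 3.0, 2.4]
width: 0.0487
```

```bash
python3 -c "from st import *;st()"
```

```text
t13.78 nose past mouth 35.9 lat 0.1 z 68.9 F along -9.8 lat 0.5 z 2.4 M [ 0.35  1.35 -0.02] rot [-3.1412e+00  3.1000e-03 -2.6620e-01]
```

Under the toe now, with a steady drag of ~9.5 N. Creeping on until the force rises.

Emit:
{"name": "apply_moves", "arguments": {"plan": [[0,0.05,-0.014,0,0],[0,0.05,-0.014,0,0],[0,0,0,0,0],[0,0,0,0,0]]}}

```text
time: 14.12
position: [0.5169, -0.1787, 0.0689]
tool_rot: [-3.141, 0.003, -0.266]
contact_force: [-8.1, 2.8, 2.6]
width: 0.0485
```

Emit:
{"name": "apply_moves", "arguments": {"plan": [[0,0.05,-0.014,0,0],[0,0.05,-0.014,0,0],[0,0,0,0,0],[0,0,0,0,0]]}}

```text
time: 14.45
position: [0.5188, -0.1793, 0.0689]
tool_rot: [-3.141, 0.003, -0.266]
contact_force: [-8.2, 3.1, 2.8]
width: 0.0486
```

```bash
python3 -c "from st import *;st()"
```

```text
t14.45 nose past mouth 40.1 lat 0.0 z 68.9 F along -8.7 lat 0.8 z 2.8 M [0.33 1.28 0.  ] rot [-3.1413e+00  3.1000e-03 -2.6620e-01]
```

Emit:
{"name": "apply_moves", "arguments": {"plan": [[0,0.05,-0.014,0,0],[0,0.05,-0.014,0,0],[0,0,0,0,0],[0,0,0,0,0]]}}

```text
time: 14.78
position: [0.5209, -0.1798, 0.0689]
tool_rot: [-3.141, 0.003, -0.266]
contact_force: [-7.7, 3.4, 3.4]
width: 0.0487
```

```bash
python3 -c "from st import *;st()"
```

```text
t14.78 nose past mouth 42.3 lat -0.0 z 68.9 F along -8.4 lat 1.2 z 3.4 M [0.37 1.28 0.02] rot [-3.1413e+00  3.0000e-03 -2.6620e-01]
```

Emit:
{"name": "apply_moves", "arguments": {"plan": [[0,0.05,-0.014,0,0],[0,0.05,-0.014,0,0],[0,0,0,0,0],[0,0,0,0,0]]}}

```text
time: 15.12
position: [0.5229, -0.1804, 0.0689]
tool_rot: [-3.141, 0.003, -0.266]
contact_force: [-8.2, 2.9, 2.5]
width: 0.0484
```

```bash
python3 -c "from st import *;st()"
```

```text
t15.12 nose past mouth 44.4 lat -0.0 z 68.9 F along -8.7 lat 0.6 z 2.5 M [0.33 1.25 0.05] rot [-3.1413e+00  3.0000e-03 -2.6620e-01]
```

Emit:
{"name": "apply_moves", "arguments": {"plan": [[0,0.05,-0.014,0,0],[0,0.05,-0.014,0,0],[0,0,0,0,0],[0,0,0,0,0]]}}

```text
time: 15.45
position: [0.5249, -0.181, 0.0688]
tool_rot: [-3.141, 0.003, -0.266]
contact_force: [-7.7, 2.9, 2.4]
width: 0.0487
```

```bash
python3 -c "from st import *;st()"
```

```text
t15.45 nose past mouth 46.4 lat -0.0 z 68.8 F along -8.2 lat 0.8 z 2.4 M [0.29 1.26 0.02] rot [-3.1413e+00  3.0000e-03 -2.6620e-01]
```

Drag is ~8.5 N with no rise yet. Continuing.

Emit:
{"name": "apply_moves", "arguments": {"plan": [[0,0.05,-0.014,0,0],[0,0.05,-0.014,0,0],[0,0,0,0,0],[0,0,0,0,0]]}}

```text
time: 15.78
position: [0.5269, -0.1815, 0.0689]
tool_rot: [-3.141, 0.003, -0.266]
contact_force: [-7.5, 2.5, 1.5]
width: 0.0486
```

```bash
python3 -c "from st import *;st()"
```

```text
t15.78 nose past mouth 48.5 lat -0.0 z 68.9 F along -7.9 lat 0.5 z 1.5 M [0.33 1.28 0.08] rot [-3.1413e+00  2.9000e-03 -2.6620e-01]
```

Emit:
{"name": "apply_moves", "arguments": {"plan": [[0,0.05,-0.014,0,0],[0,0.05,-0.014,0,0],[0,0,0,0,0],[0,0,0,0,0]]}}

```text
time: 16.12
position: [0.5289, -0.1821, 0.0688]
tool_rot: [-3.141, 0.003, -0.266]
contact_force: [-7.6, 3.0, 3.0]
width: 0.0483
```

```bash
python3 -c "from st import *;st()"
```

```text
t16.12 nose past mouth 50.6 lat -0.1 z 68.8 F along -8.1 lat 0.9 z 3.0 M [0.31 1.2  0.01] rot [-3.1413e+00  2.9000e-03 -2.6620e-01]
```

Emit:
{"name": "apply_moves", "arguments": {"plan": [[0,0.05,-0.014,0,0],[0,0.05,-0.014,0,0],[0,0,0,0,0],[0,0,0,0,0]]}}

```text
time: 16.45
position: [0.5309, -0.1826, 0.0688]
tool_rot: [-3.141, 0.003, -0.266]
contact_force: [-7.8, 2.3, 1.6]
width: 0.0487
```

```bash
python3 -c "from st import *;st()"
```

```text
t16.45 nose past mouth 52.7 lat -0.1 z 68.8 F along -8.1 lat 0.2 z 1.6 M [0.3  1.24 0.02] rot [-3.1413e+00  3.0000e-03 -2.6620e-01]
```

Emit:
{"name": "apply_moves", "arguments": {"plan": [[0,0.05,-0.014,0,0],[0,0.05,-0.014,0,0],[0,0,0,0,0],[0,0,0,0,0]]}}

```text
time: 16.78
position: [0.5329, -0.1832, 0.0688]
tool_rot: [-3.141, 0.003, -0.266]
contact_force: [-7.8, 3.3, 2.3]
width: 0.0481
```

```bash
python3 -c "from st import *;st()"
```

```text
t16.78 nose past mouth 54.8 lat -0.1 z 68.8 F along -8.4 lat 1.1 z 2.3 M [0.32 1.24 0.04] rot [-3.1413e+00  2.9000e-03 -2.6620e-01]
```

Emit:
{"name": "apply_moves", "arguments": {"plan": [[0,0.05,-0.014,0,0],[0,0.05,-0.014,0,0],[0,0,0,0,0],[0,0,0,0,0]]}}

```text
time: 17.12
position: [0.535, -0.1838, 0.0688]
tool_rot: [-3.141, 0.003, -0.266]
contact_force: [-7.2, 2.5, 2.0]
width: 0.0481
```

```bash
python3 -c "from st import *;st()"
```

```text
t17.12 nose past mouth 56.9 lat -0.1 z 68.8 F along -7.6 lat 0.5 z 2.0 M [ 0.37  1.23 -0.01] rot [-3.1413e+00  2.9000e-03 -2.6620e-01]
```

Emit:
{"name": "apply_moves", "arguments": {"plan": [[0,0.05,-0.014,0,0],[0,0.05,-0.014,0,0],[0,0,0,0,0],[0,0,0,0,0]]}}

```text
time: 17.45
position: [0.5369, -0.1843, 0.0688]
tool_rot: [-3.141, 0.003, -0.266]
contact_force: [-7.5, 2.0, 1.3]
width: 0.0482
```

```bash
python3 -c "from st import *;st()"
```

```text
t17.45 nose past mouth 58.9 lat -0.1 z 68.8 F along -7.8 lat -0.0 z 1.3 M [ 0.29  1.16 -0.02] rot [-3.1413e+00  2.9000e-03 -2.6630e-01]
```

Emit:
{"name": "apply_moves", "arguments": {"plan": [[0,0.05,-0.014,0,0],[0,0.05,-0.014,0,0],[0,0,0,0,0],[0,0,0,0,0]]}}

```text
time: 17.78
position: [0.5389, -0.1849, 0.0688]
tool_rot: [-3.141, 0.003, -0.266]
contact_force: [-6.8, 3.3, 1.5]
width: 0.0485
```

```bash
python3 -c "from st import *;st()"
```

```text
t17.78 nose past mouth 61.0 lat -0.1 z 68.8 F along -7.4 lat 1.4 z 1.5 M [ 0.33  1.2  -0.06] rot [-3.1412e+00  2.9000e-03 -2.6620e-01]
```

Emit:
{"name": "apply_moves", "arguments": {"plan": [[0,0.05,-0.014,0,0],[0,0,0,0,0],[0,0,0,0,0]]}}

```text
time: 18.03
position: [0.54, -0.1852, 0.0688]
tool_rot: [-3.141, 0.003, -0.266]
contact_force: [-8.0, 2.5, 1.3]
width: 0.0483
```

```bash
python3 -c "from st import *;st()"
```

```text
t18.03 nose past mouth 62.1 lat -0.1 z 68.8 F along -8.4 lat 0.2 z 1.3 M [ 0.33  1.25 -0.03] rot [-3.1413e+00  2.9000e-03 -2.6620e-01]
```

Emit:
{"name": "apply_moves", "arguments": {"plan": [[0,0.05,-0.014,0,0],[0,0,0,0,0],[0,0,0,0,0]]}}

```text
time: 18.28
position: [0.5409, -0.1855, 0.0688]
tool_rot: [-3.141, 0.003, -0.266]
contact_force: [-7.9, 2.8, 1.6]
width: 0.0485
```

```bash
python3 -c "from st import *;st()"
```

```text
t18.28 nose past mouth 63.1 lat -0.1 z 68.8 F along -8.3 lat 0.6 z 1.6 M [0.33 1.24 0.01] rot [-3.1413e+00  2.9000e-03 -2.6620e-01]
```

Emit:
{"name": "apply_moves", "arguments": {"plan": [[0,0.05,-0.014,0,0],[0,0,0,0,0],[0,0,0,0,0]]}}

```text
time: 18.53
position: [0.5419, -0.1857, 0.0688]
tool_rot: [-3.141, 0.003, -0.266]
contact_force: [-7.4, 2.9, 1.2]
width: 0.0486
```

```bash
python3 -c "from st import *;st()"
```

```text
t18.53 nose past mouth 64.1 lat -0.2 z 68.8 F along -7.9 lat 0.8 z 1.2 M [ 0.31  1.26 -0.02] rot [-3.1413e+00  3.0000e-03 -2.6620e-01]
```

Emit:
{"name": "apply_moves", "arguments": {"plan": [[0,0.05,-0.014,0,0],[0,0,0,0,0],[0,0,0,0,0]]}}

```text
time: 18.78
position: [0.5429, -0.186, 0.0688]
tool_rot: [-3.141, 0.003, -0.266]
contact_force: [-7.2, 4.0, 1.4]
width: 0.0485
```

```bash
python3 -c "from st import *;st()"
```

```text
t18.78 nose past mouth 65.1 lat -0.2 z 68.8 F along -8.0 lat 1.9 z 1.4 M [0.34 1.26 0.02] rot [-3.1412e+00  3.0000e-03 -2.6630e-01]
```

Emit:
{"name": "apply_moves", "arguments": {"plan": [[0,0.05,-0.014,0,0],[0,0,0,0,0],[0,0,0,0,0]]}}

```text
time: 19.03
position: [0.5439, -0.1863, 0.0688]
tool_rot: [-3.141, 0.003, -0.266]
contact_force: [-7.1, 1.9, 1.4]
width: 0.0485
```

```bash
python3 -c "from st import *;st()"
```

```text
t19.03 nose past mouth 66.2 lat -0.2 z 68.8 F along -7.4 lat -0.0 z 1.4 M [0.3  1.19 0.04] rot [-3.1413e+00  2.9000e-03 -2.6620e-01]
```

Emit:
{"name": "apply_moves", "arguments": {"plan": [[0,0.05,-0.014,0,0],[0,0,0,0,0],[0,0,0,0,0]]}}

```text
time: 19.28
position: [0.5449, -0.1866, 0.0688]
tool_rot: [-3.141, 0.003, -0.266]
contact_force: [-7.5, 2.6, 1.4]
width: 0.0481
```

```bash
python3 -c "from st import *;st()
from h import *
f=grab_frame('wrist');cv2.imwrite('pics/wr5.png',f['pixels'])"
```

```text
t19.28 nose past mouth 67.2 lat -0.2 z 68.8 F along -7.9 lat 0.5 z 1.4 M [ 0.29  1.24 -0.03] rot [-3.1413e+00  2.9000e-03 -2.6620e-01]
```

View pics/wr5.png

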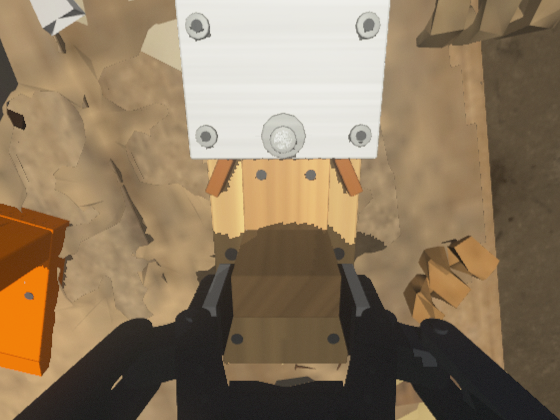

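The foot holes are still at v=175, so there has been no slip in the grip. The pin must be close. Continuing in 1 mm steps.

Emit:
{"name": "apply_moves", "arguments": {"plan": [[0,0.05,-0.014,0,0],[0,0,0,0,0],[0,0,0,0,0]]}}

```text
time: 19.58
position: [0.5458, -0.1868, 0.0688]
tool_rot: [-3.141, 0.003, -0.266]
contact_force: [-9.2, 2.3, 2.5]
width: 0.0479
```

```bash
python3 -c "from st import *;st()"
```

```text
t19.58 nose past mouth 68.1 lat -0.2 z 68.8 F along -9.5 lat -0.2 z 2.5 M [0.31 1.34 0.03] rot [-3.1413  0.0032 -0.2662]
```

Emit:
{"name": "apply_moves", "arguments": {"plan": [[0,0.025,-0.007,0,0],[0,0,0,0,0],[0,0,0,0,0]]}}

```text
time: 19.83
position: [0.5459, -0.1868, 0.0687]
tool_rot: [-3.141, 0.004, -0.266]
contact_force: [-9.3, 2.6, 3.3]
width: 0.0484
```

```bash
python3 -c "from st import *;st()"
```

```text
t19.83 nose past mouth 68.3 lat -0.2 z 68.7 F along -9.6 lat 0.1 z 3.3 M [0.37 1.56 0.03] rot [-3.1412  0.0039 -0.2662]
```

Emit:
{"name": "apply_moves", "arguments": {"plan": [[0,0.025,-0.007,0,0],[0,0,0,0,0],[0,0,0,0,0]]}}

```text
time: 20.08
position: [0.5462, -0.1869, 0.0687]
tool_rot: [-3.141, 0.004, -0.266]
contact_force: [-11.5, 3.5, 4.4]
width: 0.0487
```

```bash
python3 -c "from st import *;st()"
```

```text
t20.08 nose past mouth 68.5 lat -0.1 z 68.7 F along -12.0 lat 0.3 z 4.4 M [ 0.33  1.79 -0.1 ] rot [-3.1412  0.0044 -0.2662]
```

The buffer is felt: force is up from 7.9 to 12 N and the moment from 1.24 to 1.79. Adding slightly more compression.

Emit:
{"name": "apply_moves", "arguments": {"plan": [[0,0.03,-0.008,0,0],[0,0,0,0,0],[0,0,0,0,0]]}}

```text
time: 20.33
position: [0.5465, -0.187, 0.0686]
tool_rot: [-3.141, 0.005, -0.266]
contact_force: [-13.0, 4.2, 5.4]
width: 0.0484
```

```bash
python3 -c "from st import *;st();st()"
```

```text
t20.33 nose past mouth 68.8 lat -0.1 z 68.6 F along -13.6 lat 0.7 z 5.4 M [ 0.52  1.96 -0.04] rot [-3.1411  0.0049 -0.2662]
t20.33 nose past mouth 68.8 lat -0.1 z 68.6 F along -13.6 lat 0.7 z 5.4 M [ 0.52  1.96 -0.04] rot [-3.1411  0.0049 -0.2662]
```

Emit:
{"name": "apply_moves", "arguments": {"plan": [[0,0.03,-0.008,0,0],[0,0,0,0,0],[0,0,0,0,0],[0,0,0,0,0]]}}

```text
time: 20.67
position: [0.5468, -0.187, 0.0686]
tool_rot: [-3.141, 0.005, -0.266]
contact_force: [-14.0, 3.9, 6.6]
width: 0.0486
```

```bash
python3 -c "from st import *;st();st()"
```

```text
t20.67 nose past mouth 69.1 lat -0.1 z 68.6 F along -14.5 lat 0.1 z 6.6 M [ 0.41  2.3  -0.04] rot [-3.1411  0.0055 -0.2662]
t20.67 nose past mouth 69.1 lat -0.1 z 68.6 F along -14.5 lat 0.1 z 6.6 M [ 0.41  2.3  -0.04] rot [-3.1411  0.0055 -0.2662]
```

About 5 N on the buffer. Now easing the arm's stored push a little before release, checking that the bracket doesn't back off.

Emit:
{"name": "apply_moves", "arguments": {"plan": [[0,-0.025,0.007,0,0],[0,-0.025,0.007,0,0],[0,0,0,0,0],[0,0,0,0,0]]}}

```text
time: 21.0
position: [0.5468, -0.1871, 0.0688]
tool_rot: [-3.141, 0.003, -0.266]
contact_force: [-9.0, 3.8, 1.9]
width: 0.0483
```

```bash
python3 -c "from st import *;st()"
```

```text
t21.00 nose past mouth 69.2 lat -0.2 z 68.8 F along -9.7 lat 1.3 z 1.9 M [0.38 1.43 0.01] rot [-3.1412  0.0034 -0.2663]
```

Emit:
{"name": "apply_moves", "arguments": {"plan": [[0,-0.03,0.008,0,0],[0,0,0,0,0],[0,0,0,0,0]]}}

```text
time: 21.25
position: [0.5468, -0.1871, 0.0688]
tool_rot: [-3.141, 0.002, -0.266]
contact_force: [-6.6, 2.7, -0.5]
width: 0.0484
```

Emit:
{"name": "apply_moves", "arguments": {"plan": [[0.65,0,0,0,0],[0.65,0,0,0,0],[0.65,0,0,0,0],[0.8,0,0,0,0],[0.8,0,0,0,0],[0.8,0,0,0,0]]}}

```text
time: 21.75
position: [0.5482, -0.1877, 0.0693]
tool_rot: [3.142, -0.0, -0.266]
contact_force: [-0.2, -1.2, 0.4]
width: 0.0684
```

```bash
python3 -c "from st import *;st()
from h import *
f=grab_frame('wrist');cv2.imwrite('pics/wr6.png',f['pixels'])"
```

```text
t21.75 nose past mouth 70.7 lat -0.4 z 69.3 F along 0.2 lat -1.2 z 0.4 M [-0.01  0.01  0.05] rot [ 3.1416e+00 -3.0000e-04 -2.6630e-01]
```

View pics/wr6.png

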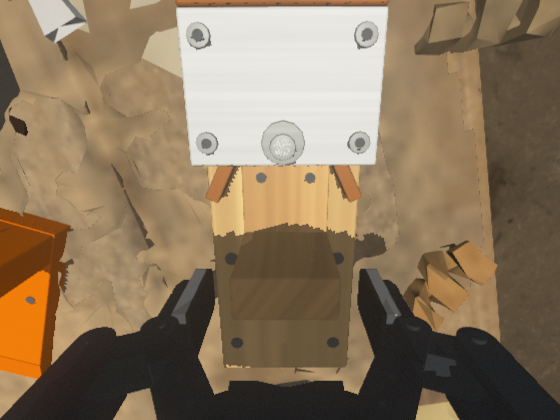

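Released with both fingers clear. The foot holes now lie 14 px from the plate edge, against 18 px earlier at 67 mm, so it has not backed out. Retracting straight up.

Emit:
{"name": "apply_moves", "arguments": {"plan": [[1,0,0,0,0],[1,0,0,0.3,0],[1,0,0,0.8,0],[1,0,0,1,0],[1,0,0,1,0],[1,0,0,1,0],[1,0,0,1,0],[1,0,0,0.9,0],[1,0,0,0,0],[1,0,0,0,0]]}}

```text
time: 22.63
position: [0.5486, -0.1879, 0.1905]
tool_rot: [3.141, -0.002, -0.266]
contact_force: [-0.6, 0.1, -0.8]
width: 0.0855
```

```bash
python3 -c "from st import *;st()
from h import *
f=grab_frame('wrist');cv2.imwrite('pics/wr7.png',f['pixels']);w=pts(f)
f=grab_frame('side');cv2.imwrite('pics/s7.png',cv2.resize(f['pixels'][130:230,200:400],None,fx=4,fy=4,interpolation=cv2.INTER_CUBIC))
P=w.reshape(-1,3)*1e3;P=P[np.isfinite(P[:,2])];a=-.2666
d=P[:,:2]-[548.6,-187.4];x=d[:,0]*np.cos(a)+d[:,1]*np.sin(a);y=-d[:,0]*np.sin(a)+d[:,1]*np.cos(a)
m=(abs(y)<40)&(abs(P[:,2]-87)<8)&(x<20)
print('leg top x',np.percentile(x[m],[1,50,99]),'y',np.percentile(y[m],[1,50,99]),'z',np.median(P[m,2]))
m=(abs(y)<48)&(abs(P[:,2]-46)<5);print('plate x',np.percentile(x[m],[1,99]),'y',np.percentile(y[m],[1,99]))
m=(abs(y)<20)&(abs(P[:,2]-30)<5)&(x<50)&(x>10);s=np.linalg.lstsq(np.c_[x[m],y[m],np.ones(m.sum())],P[m,2],rcond=None)[0];print('foot',s,np.median(P[m,2]),m.sum())"
```

```text
t22.63 nose past mouth 71.1 lat -0.5 z 190.5 F along -0.6 lat -0.0 z -0.8 M [0.01 0.01 0.  ] rot [ 3.1413e+00 -2.3000e-03 -2.6630e-01]
leg top x [-14.53275706  -2.33983308   7.37411158] y [-23.4262148    0.86362219  25.06177075] z 85.70699727512405
plate x [ 47.51484239 145.74294882] y [-44.52369476  47.09508271]
foot [ 2.40873394e-03 -3.00438863e-04  2.98262618e+01] 29.892709683969592 1742
```

View pics/wr7.png

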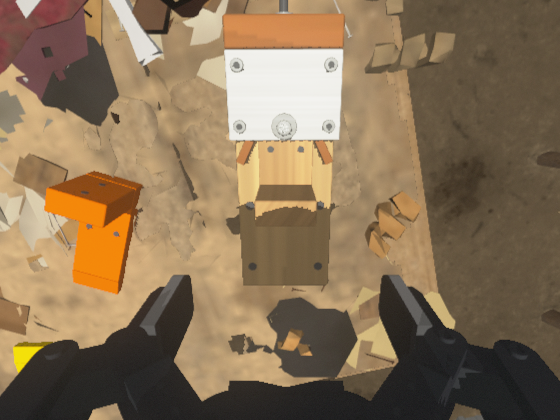

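View pics/s7.png

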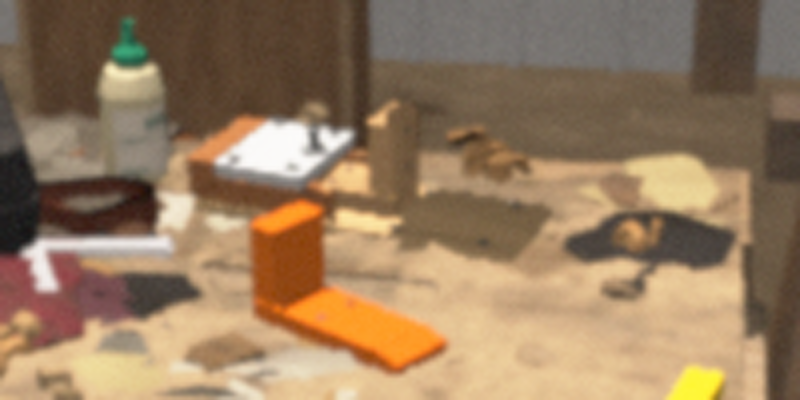

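The bracket lies flat (foot top at 29.9 mm, slope 2 mrad), in line with the jig. Its nose is ~68.7 mm past the mouth by depth, against 69.2 mm by the arm before release, so no spring-back. The arm is clear, so I'm handing in.

```bash
python3 -c "from station import *;print(finish_job())"
```

```text
the job is handed in; nothing more can be done
None
```

I set the pale wooden bracket flat on the jig's bed and slid it nose first under the plate, past the toe, until the buffer gave. I then let go, raised the arm clear and handed the job in at about 23 s of the 67 s allowed. No verdict was reported.

- **Toe:** getting under it took about 17–18 N as measured at the wrist, part of it bed friction from my slight downward press. That is a little above the 16 N stated. Drag then settled at about 8 N.
- **Buffer:** the push rose from about 8 N to 14.5 N at about 69 mm past the mouth, roughly 5 N of it on the buffer. That is an estimate after subtracting friction. The buffer force cannot be read directly, nor could I measure it after letting go.
- **Release:** I eased the arm's push before opening, and the bracket stayed put.
- **Last checks:** the foot top stands at 29.9 mm, where 30 mm means flat, with about 2 mrad of slope along the foot. The nose is about 68.7 mm past the mouth by depth and 69.2 mm by the arm before release. These agree within the calibration, so the bracket did not spring back.
- **Bystanders:** the arm never went near the tape measure, sanding block or jar, but I did not re-measure them at the end.

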